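# Set up the bobbin winder

## Robot

A 6-joint arm with a two-finger parallel gripper is mounted at the origin on the work surface. World frame = base frame: x ahead of the robot, y to its left, z up, the work surface at z = 0. Lengths are in m, angles in rad, forces in N, time in s.
With the tool pointing down it reaches from about 0.35 to 0.775 m from the base axis. Payload 7.3 kg.
Tool frame: the origin (TCP) lies on the centre line of the jaws, within the pads' length; the fingertips stand 22 mm ahead of it and the grasp point (between the pads) lies 3 mm ahead of it; z points along the fingers, y is the line along which they close (so a half turn about z gives the same grasp; the last joint's range is limited). The gripper opens to 92 mm and grips with 3 to 60 N. Pads are 19 mm wide; open, the fingers measure 130 mm over their backs; the gripper's body (75 mm by 190 mm) begins 47 mm behind the grasp point.
Start: joints at [-1.421, 0.342, 1.524, -0, 1.275, -0.146], TCP at [0.153, -0.502, 0.249] pointing down, gripper open.
Joint ranges: [-2.53, 2.53], [-0.77, 2.02], [0.04, 2.7], [-1, 4.14], [0.28, 2.66], [-3.11, 3.11]. Speed limits (rad/s): [2.57, 2.57, 3.14, 3.14, 3.14, 3.14].

## Interface

Orientations are given as a rotation vector (axis times angle).
In Python, from bench import bot gives the robot as it stands. Calls block until the motion is done:
- bot.move_ptp(position, orientation): joint-space move of the TCP to a pose.
- bot.move_l(position, frame=None, speed=0.15, force_limit=None): straight line of the TCP; frame=None keeps the orientation; speed is the mean speed in m/s. With force_limit (N) it stops when the force on the tool has changed by that much, and returns True; else False.
- bot.movej(angles): joint-space move.
- bot.command_gripper(opening, newtons=None): opening from 0.0 (shut) to 1.0 (fully open); newtons is the grip in N (None keeps the last); returns when the fingers have stopped.
- bot.sleep(seconds).
- bot.solve_ik(position, orientation): joint angles nearest the present ones, or None.
- bot.observe(): the state.
- bot.read_camera(name): name is "scene" or "top" or "wrist"; returns the picture (400x640x3 uint8, red, green, blue); there is no depth.
- bot.calibration(name): a dict with "fx", "fy", "cx", "cy" (pixels), "distortion" ([k1, k2, p1, p2, k3] as OpenCV has them; the pictures are not rectified), "world_from_camera" (4x4, takes a point from camera to world coordinates); the wrist camera has in their place "mount" (4x4, takes a point from camera to tool coordinates, whose origin is the TCP and whose axes are the flange's). Camera axes: x right, y up, looking along -z (the intrinsics and any distortion apply to the point x, -y, -z); pixel columns grow to the right and rows downward; lengths in m; the calibration is good to about 2 mm. A picture is of the moment at which its call begins: read the wrist's pose just before it. calibration takes no time and is no camera call.
A pose or a line that the arm cannot do raises bot.Unreachable and nothing moves.
- bot.finish_job(): hands the job in; it is judged then, once.
The state is a dict: "t": time; "joint_positions": joint angles; "joint_vel": joint speeds; "tau": joint torques, N m; "tool_pos": TCP position; "orientation": TCP orientation; "wrist_force": force on the tool from outside, world axes, zero at the start; "ft_torque": the same for the moment, N m; "opening": opening from 0.0 (shut) to 1.0 (fully open); "grip_force": force on a finger pad.
Only numpy, scipy, OpenCV 4.12 (cv2) and the standard library are available. Lean on these libraries where they do the work, as an engineer would, in place of code of your own. Each camera call takes 0.05 s, during which the arm holds its last target. There are 200 camera calls.

## Task

First put the orange bobbin on the winder's upright spindle so that it stands fully down on the disc, setting it down gently rather than dropping it. Then crank the handwheel clockwise until the guide's white pointer stands at the middle of the red flag on the scale; move the guide only with the handwheel and leave the flag as it is set. Leave the other two bobbins, the trimmer and the scissors where they are.

Things in the scene. Friction and masses are not known exactly. Their poses are not given: they have to be found in the camera images.
- winder: blue bobbin winder, fixed; origin at table level, axes z up, -x side to the robot. Base plate x -120 to 125, y -160 to 160, 20 mm thick. Spindle at (0, 90), wheel hub at (-20, -90, 130) in this frame; gearbox under the wheel, top face 47 mm below the wheel's plane. Behind: rails and end blocks at x 60 to 90, y -108 to 156, up to z 95; scale plate along y at x 110, up to z 100.
- spindle_seat (a point): centre of the top of the dark steel disc (72 mm wide, top 35 mm above the table) on which the bobbin must stand. The steel spindle rises from here: 12 mm diameter, 70 mm tall, tip tapered. Axes as the winder's.
- wheel_hub (a point): handwheel's centre, in the rim's plane; turns with it. z: the wheel's axis, out of its open face, leaning 30 degrees from vertical to the winder's -x (robot). Black rim: round bar 14 mm thick on a 65 mm radius (144 mm overall). Three spokes 10 mm thick, 120 degrees apart, one along x (white dot on the rim there); hub 32 mm wide, 22 tall. No crank knob: pinch the rim between spokes.
- mast_tip (a point): tip of the steel mast's level bar, 12 mm thick, 285 mm above the table, with two white eyelets 22 mm across. From here the bar runs 75 mm to the winder's +x, where the mast goes straight down onto the rails' end block: an obstacle above the far half of the handwheel.
- wheel (a joint): handwheel angle, rad; grows as the wheel turns clockwise seen looking at its open face (about -z of wheel_hub). At 0 the dotted spoke points up the slope, away from the robot. Stays where it is left; drag about 0.2 N m; limits -0.5 and 8.0. Each rad moves the guide 15 mm to the winder's +y.
- guide: grey carriage on the rails, with a brass arm and white eyelet towards the robot side and a white pointer 3 mm wide towards the scale (+x). Origin at the pointer's tip, 110 mm above the table; axes as the winder's. Slides along the winder's y, driven by the wheel. Highest point 138 mm above the table.
- flag: red flag, 16 x 6 x 22 mm, set somewhere along the top edge of the scale plate. Origin at its middle, 105 mm above the table; axes as the winder's, so the pointer is at the flag's middle when guide and flag have the same y in the winder's frame.
- tray: open wooden tray, fixed, 230 x 230 mm, rim 25 mm high, walls and floor 5 mm; origin under its centre at table level. Holds the three bobbins.
- bobbin_orange: orange plastic bobbin to be mounted, standing: tube 38 mm outer diameter, 110 mm tall, with a foot flange 68 mm in diameter and 8 mm thick; an 18 mm bore right through. Origin at the centre of its underside, z up its axis. About 90 g.
- bobbin_green: green bobbin of the same shape, not to be disturbed; same origin.
- bobbin_white: white bobbin of the same shape, not to be disturbed; same origin.
- trimmer: electric trimmer standing upright on a steel plate 85 x 110 x 4 mm: black head, brass ring, blue sleeve, red clamp 52 x 50 mm with its screw along y, dark wooden top; 175 mm tall; origin under the plate's centre. Not to be disturbed.
- scissors: scissors with orange handles lying flat on the front edge of the winder's base, 160 mm long along y, 65 mm wide, 9 mm thick; origin on their underside near the pivot. Not to be disturbed.
Mind the look-alikes: they are no part of the job. Several things look just like the bobbin_orange: the one meant starts farthest from the robot's base.

How it is judged:
By the outcome, as a careful person would: the job done as asked, in the order asked, and still so for the second after the job is handed in, with the robot touching nothing.
It also fails if it takes over 72 s, if anything falls off the work surface, if the arm or the gripper's body presses on something with over 40 N, if the wrist force passes 120 N, or if a joint passes its speed limit or range.

## Working session

There is one attempt and no reset: what is moved stays moved. The work goes in short steps, each a Python script; the robot and the scene stay as the last script left them, time stands still between calls to the robot, and variables do not carry over. Pictures are saved under pics/ and viewed, at most 10 in all, crops included, and the job is handed in when it is done.

```bash
mkdir -p pics; ls; python3 - <<'E'
from bench import bot
import cv2,numpy as np
np.set_printoptions(precision=4,suppress=True)
for n in ["scene","top"]:
    im=bot.read_camera(n); np.save(f"pics/{n}0.npy",im)
    cv2.imwrite(f"pics/{n}0.png",im[:,:,::-1])
for n in ["scene","top","wrist"]:
    c=bot.calibration(n); print(n,{k:(np.array(v) if k!='x' else v) for k,v in c.items()})
o=bot.observe(); print(o)
E
```

```text
pics
scene {'fx': array(368.9601), 'fy': array(368.9601), 'cx': array(319.1291), 'cy': array(196.9054), 'distortion': array([0.0182, 0.    , 0.    , 0.    , 0.    ]), 'world_from_camera': array([[-0.7226, -0.4883,  0.4893,  1.0592],
       [ 0.6912, -0.5178,  0.5041,  0.5309],
       [ 0.0072,  0.7025,  0.7116,  0.9562],
       [ 0.    ,  0.    ,  0.    ,  1.    ]])}
top {'fx': array(494.5624), 'fy': array(494.5624), 'cx': array(318.9449), 'cy': array(202.3417), 'distortion': array([-0.0217,  0.    ,  0.    ,  0.    ,  0.    ]), 'world_from_camera': array([[ 0.0062,  0.9953, -0.097 ,  0.4149],
       [-0.9999,  0.0076,  0.0144,  0.0161],
       [ 0.0151,  0.0969,  0.9952,  1.4039],
       [ 0.    ,  0.    ,  0.    ,  1.    ]])}
wrist {'fx': array(277.9528), 'fy': array(277.9528), 'cx': array(316.6993), 'cy': array(203.5369), 'distortion': array([-0.0227,  0.    ,  0.    ,  0.    ,  0.    ]), 'mount': array([[-0.0002,  0.9681,  0.2505,  0.0681],
       [ 1.    ,  0.0001,  0.0004, -0.0007],
       [ 0.0004,  0.2505, -0.9681, -0.1353],
       [ 0.    ,  0.    ,  0.    ,  1.    ]])}
{'t': 0.1, 'joint_positions': array([-1.421 ,  0.3427,  1.5249, -0.    ,  1.2754, -0.146 ]), 'joint_vel': array([ 0.0004, -0.0018, -0.0016, -0.0004, -0.0017,  0.0008]), 'tau': array([  0.0016, -43.2003, -24.4694,   0.0719,   0.0526,  -0.    ]), 'tool_pos': array([ 0.153 , -0.5019,  0.2481]), 'orientation': array([-3.1059, -0.4628,  0.0001]), 'wrist_force': array([-0.0082,  0.1266,  0.0797]), 'ft_torque': array([0.0077, 0.0213, 0.0306]), 'grip_force': 0.0, 'opening': 0.9974793443009421}
```

View pics/top0.png

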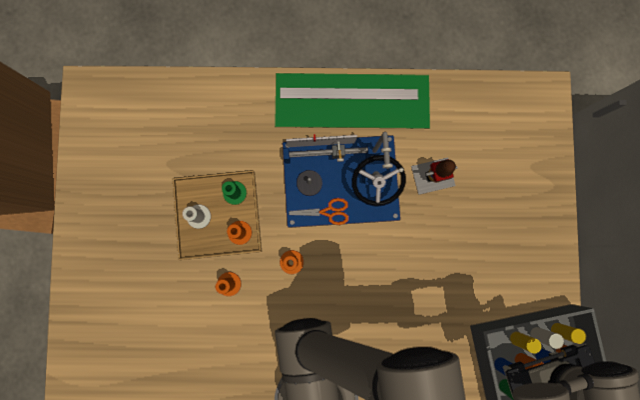

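View pics/scene0.png

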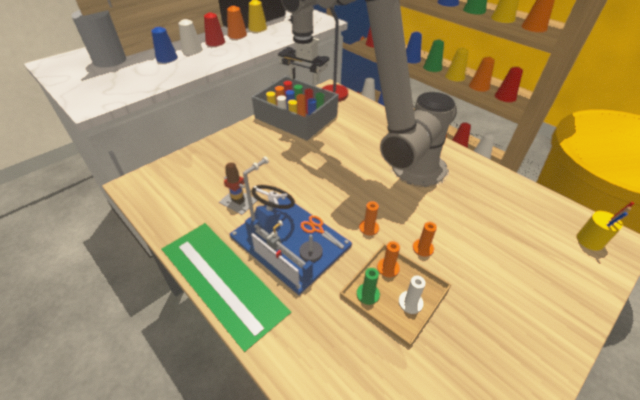

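The top view shows three orange bobbins: (238,232) in the tray, (228,284) and (290,262) loose on the table. The tray one lies highest in the picture, so it looks farthest from the base. I'll check this with rays and an enlarged crop.

```bash
cat > h.py <<'E'
import cv2,numpy as np
from bench import bot
from scipy.spatial.transform import Rotation as R
np.set_printoptions(precision=4,suppress=True)
def cam(n,obs=None):
    c=bot.calibration(n); K=np.array([[c['fx'],0,c['cx']],[0,c['fy'],c['cy']],[0,0,1.]])
    if n=='wrist':
        T=np.eye(4); T[:3,:3]=R.from_rotvec(obs['orientation']).as_matrix(); T[:3,3]=obs['tool_pos']; T=T@np.array(c['mount'])
    else: T=np.array(c['world_from_camera'])
    return K,np.array(c['distortion']),T
def ray(C,px):
    K,d,T=C; u=cv2.undistortPoints(np.array(px,float).reshape(-1,1,2),K,d)[:,0]
    return T[:3,3],np.c_[u[:,0],-u[:,1],-np.ones(len(u))]@T[:3,:3].T
def onz(C,px,z):
    o,r=ray(C,px); return o+r*((z-o[2])/r[:,2])[:,None]
def proj(C,P):
    K,d,T=C; p=(np.atleast_2d(P)-T[:3,3])@T[:3,:3]; p=p*[1,-1,-1]
    return cv2.projectPoints(p,np.zeros(3),np.zeros(3),K,d)[0][:,0]
def meet(C1,p1,C2,p2):
    A=np.zeros((3,3));b=np.zeros(3)
    for C,p in((C1,p1),(C2,p2)):
        o,r=ray(C,p); r=r[0]/np.linalg.norm(r[0]); M=np.eye(3)-np.outer(r,r); A+=M;b+=M@o
    return np.linalg.solve(A,b)
def mask(im,lo,hi): return cv2.inRange(cv2.cvtColor(im,cv2.COLOR_RGB2HSV),np.array(lo),np.array(hi))
def blobs(m,amin=8):
    n,l,s,c=cv2.connectedComponentsWithStats(m); return [(s[i],c[i],l==i) for i in range(1,n) if s[i,4]>=amin]
E
cat > m1.py <<'E'
from h import *
T=cam('top'); im=np.load('pics/top0.npy')
m=mask(im,(105,120,40),(125,255,255)); m[:, :260]=0; m[240:]=0
hull=cv2.convexHull(np.argwhere(m)[:,::-1].astype(np.float32)); 
best=[max(blobs(m),key=lambda b:b[0][4])]
pts=np.argwhere(best[0][2])[:,::-1].astype(np.float32)
w=onz(T,pts,0.02)[:,:2].astype(np.float32); print('rect',cv2.minAreaRect(w),cv2.boxPoints(cv2.minAreaRect(w)))
m=mask(im,(3,150,80),(18,255,255)); 
for s,c,_ in blobs(m,30):
    if c[1]<320: print('orange',s,c,onz(T,[c],.05)[0], np.linalg.norm(onz(T,[c],.05)[0,:2]))
m=mask(im,(0,150,80),(2,255,255))|mask(im,(172,150,80),(180,255,255))
for s,c,_ in blobs(m,3):
    if c[1]<320: print('red',s,c,onz(T,[c],.105)[0])
m=mask(im,(45,100,40),(80,255,255))
for s,c,_ in blobs(m,30): print('green',s,c,onz(T,[c],.05)[0])
cv2.imwrite('pics/top0z.png',cv2.resize(im[110:300,165:465,::-1],None,fx=2.66,fy=2.66,interpolation=cv2.INTER_CUBIC))
E
python3 m1.py
```

```text
rect ((0.6123741865158081, -0.06497350335121155), (0.24029625952243805, 0.31496956944465637), 4.027955055236816) [[ 0.4815  0.0837]
 [ 0.5036 -0.2305]
 [ 0.7433 -0.2136]
 [ 0.7212  0.1006]]
orange [ 50 100  10  95 403] [ 54.5931 134.5261] [0.7309 0.7338 0.05  ] 1.0357371958097286
orange [319 198  29  27 308] [335.5162 211.4416] [ 0.5221 -0.0491  0.05  ] 0.5244034838343572
orange [  0 210  54  23 744] [ 28.7742 220.8454] [0.4899 0.7906 0.05  ] 0.9301262982599221
orange [226 220  26  25 473] [238.9958 232.3742] [0.4628 0.2143 0.05  ] 0.5100503796095807
orange [280 250  24  25 447] [291.4452 261.651 ] [0.3843 0.0703 0.05  ] 0.39072388112565626
orange [215 272  26  25 431] [228.1555 284.0557] [0.323  0.2407 0.05  ] 0.4028384800414301
red [314 135   2   5   7] [314.2857 137.2857] [0.7162 0.0109 0.105 ]
red [434 173  19   8  58] [441.4828 177.2069] [ 0.6113 -0.3289  0.105 ]
green [ 275   73  155   55 6677] [352.675  101.9632] [ 0.8312 -0.0965  0.05  ]
green [222 181  24  24 453] [233.6071 191.8609] [0.574  0.2316 0.05  ]
```

View pics/top0z.png

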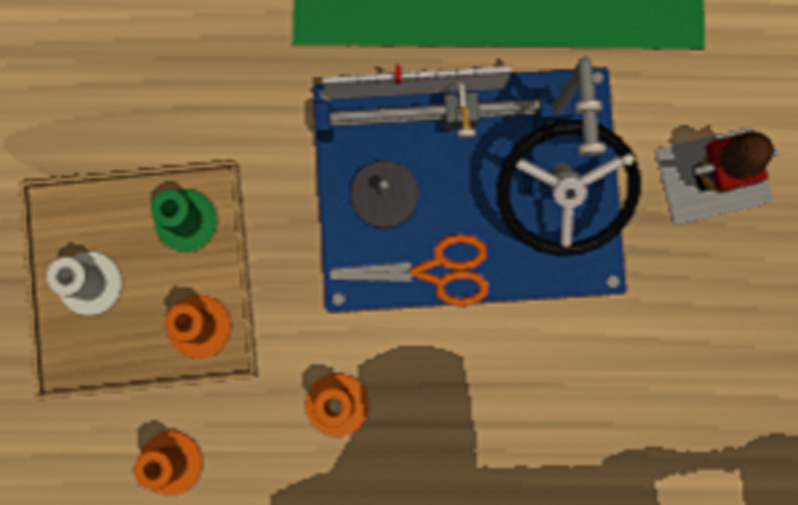

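Three orange bobbins fit by look: (239,232) at 0.51 m from the base, (291,262) at 0.39 m and (228,284) at 0.40 m. The one meant is (239,232) in the tray, because it is the farthest, and the crop confirms this. The crop also shows the spindle disc at (384,193), the wheel hub at (570,193), the dot spoke up and to the right at (628,158), and the red flag at (398,73), left of the pointer at about (462,90). I'll move to the bobbin and look with the wrist camera.

```bash
cat >> h.py <<'E'
YAW=np.deg2rad(4.03); WR=R.from_euler('z',YAW).as_matrix(); WO=np.array([.6099,-.0652,0])
def W(p): return WO+WR@np.array(p,float)
DOWN=R.from_matrix(WR@np.array([[0,1,0],[1,0,0],[0,0,-1.]]).T).as_rotvec()  # tool x=winder y, tool y=winder x
def shot(name):
    o=bot.observe(); im=bot.read_camera('wrist'); C=cam('wrist',o); np.save(f'pics/{name}.npy',im); np.save(f'pics/{name}_C.npy',np.array([C[2].ravel()])); cv2.imwrite(f'pics/{name}.png',im[:,:,::-1]); return im,C
E
python3 - <<'E'
from h import *
T=cam('top')
z=lambda u,v:(u/2.66+165,v/2.66+110)
for n,p,h in [('foot',z(197,326),.013),('disc',z(384,193),.035),('hub',z(570,193),.13),('masttip',z(593,147),.285),('pointer',z(462,86),.11),('flag',z(398,72),.105),('trim',z(750,155),.17)]:
    q=onz(T,[p],h)[0]; print(n,q,'winder',WR.T@(q-WO))
def y(p,a):
    print(p,bot.solve_ik(p,a))
b=np.array([.463,.214,0])
for p in [(b[0],b[1],.27),(b[0],b[1],.1),W((0,90e-3,.28)),W((0,90e-3,.117))]: y(p,DOWN)
p=bot.observe()['tool_pos']
bot.move_l([p[0],p[1],.35],speed=.25)
bot.move_ptp([b[0],b[1],.28],DOWN)
shot('w1'); print(bot.observe()['t'],bot.observe()['tool_pos'])
E
```

```text
foot [0.4636 0.2196 0.013 ] winder [-0.1259  0.2943  0.013 ]
disc [0.6036 0.0235 0.035 ] winder [-0.      0.0889  0.035 ]
hub [ 0.592  -0.1591  0.13  ] winder [-0.0244 -0.0924  0.13  ]
masttip [ 0.6107 -0.1579  0.285 ] winder [-0.0057 -0.0926  0.285 ]
pointer [ 0.702  -0.0541  0.11  ] winder [0.0926 0.0046 0.11  ]
flag [0.7168 0.01   0.105 ] winder [0.1119 0.0675 0.105 ]
trim [ 0.6245 -0.3261  0.17  ] winder [-0.0037 -0.2613  0.17  ]
(np.float64(0.463), np.float64(0.214), 0.27) [0.2826 0.2981 1.5275 0.     1.316  0.2123]
(np.float64(0.463), np.float64(0.214), 0.1) [0.2826 0.4881 1.7591 0.     0.8944 0.2123]
[0.6036 0.0246 0.28  ] [-0.0861  0.4707  1.2373  0.      1.4336 -0.1565]
[0.6036 0.0246 0.117 ] [-0.0861  0.6097  1.4677  0.      1.0643 -0.1565]
3.4667 [0.4633 0.2134 0.28  ]
```

View pics/w1.png

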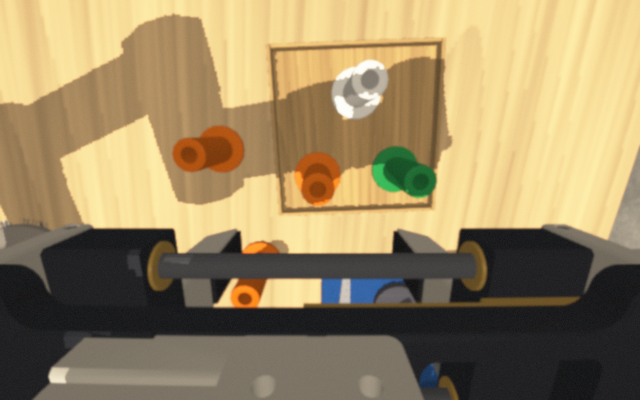

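The wrist view shows the target bobbin in the tray with its tube top at about (317,187) and its foot at about (318,175). I'll measure the top ring and bore, then grasp.

```bash
python3 - <<'E'
from h import *
im=np.load('pics/w1.npy'); c=bot.calibration('wrist')
C=(cam('top')[0]*0+np.array([[c['fx'],0,c['cx']],[0,c['fy'],c['cy']],[0,0,1.]]),np.array(c['distortion']),np.load('pics/w1_C.npy').reshape(4,4))
m=mask(im,(3,150,40),(18,255,255)); m[:150]=0;m[:,:290]=0;m[:,345:]=0;m[215:]=0
b=max(blobs(m),key=lambda b:b[0][4]); print(b[0],b[1])
# foot: fit circle to upper contour on plane z=.013
cs=max(cv2.findContours(b[2].astype(np.uint8),cv2.RETR_EXTERNAL,cv2.CHAIN_APPROX_NONE)[0],key=len)[:,0].astype(float)
from scipy.optimize import least_squares
def fit(pts,r): return least_squares(lambda q:np.hypot(*(pts-q).T)-r,pts.mean(0),loss='soft_l1',f_scale=.001)
up=cs[cs[:,1]<176]; f=fit(onz(C,up,.013)[:,:2],.034); print('foot',f.x,f.cost)
lo=cs[cs[:,1]>190]; f=fit(onz(C,lo,.115)[:,:2],.019); print('top',f.x,f.cost)
v=im[175:206,300:336].max(2); print(v[::2,::2])
E
```

```text
[ 294  151   47   56 1972] [317.1886 177.4021]
foot [0.4645 0.2203] 6.4429200064152415e-06
top [0.4645 0.2206] 5.787860388359446e-06
[[251 195 153 137 149 169 179 179 181 183 179 178 177 155 143 147 175 179]
 [252 207 148 158 174 182 181 179 180 179 180 181 181 178 161 142 168 179]
 [254 239 166 176 180 180 180 179 177 178 179 178 180 182 177 163 164 224]
 [254 230 176 181 179 178 175 166 160 159 164 172 177 179 181 175 191 250]
 [253 217 179 180 181 175 157 140 140 141 140 146 167 177 178 180 190 248]
 [252 203 179 177 177 159 139 137 137 139 139 135 146 175 178 178 182 240]
 [250 194 180 179 171 142 133 136 140 137 138 135 134 164 176 177 181 232]
 [237 187 179 177 170 141 136 136 139 138 138 135 131 161 177 177 179 215]
 [220 182 179 176 172 144 136 138 139 139 138 135 134 162 180 180 178 214]
 [229 188 181 179 177 153 136 138 137 138 137 134 145 172 179 179 181 228]
 [233 203 179 178 177 173 153 141 139 139 139 146 167 179 179 178 191 238]
 [236 218 185 177 180 181 177 165 158 155 161 174 178 176 180 183 221 244]
 [236 235 223 186 178 178 180 182 180 180 181 180 191 218 223 229 238 246]
 [236 238 241 219 180 178 179 185 189 195 221 223 235 251 245 236 240 245]
 [237 238 242 234 219 202 193 238 249 250 253 252 250 248 239 235 239 244]
 [234 236 241 235 230 225 220 239 248 249 249 238 228 229 226 222 220 202]]
```

```bash
python3 - <<'E'
from h import *
b=np.array([.4645,.2204])
bot.command_gripper(.65,15)
bot.move_l([*b,.16],DOWN,speed=.25)
print(bot.move_l([*b,.093],speed=.12,force_limit=8))
bot.command_gripper(0,15); o=bot.observe(); print(o['opening'],o['grip_force'],o['tool_pos'])
bot.move_l([*b,.30],speed=.2)
p=W((-.02,.0,.32)); bot.move_ptp(p,DOWN)
bot.sleep(.2); shot('w2'); o=bot.observe(); print(o['t'],o['tool_pos'],o['opening'],o['wrist_force'])
E
```

```text
False
0.4185994158278251 14.986154604703188 [0.4646 0.2205 0.0934]
8.6333 [ 0.5899 -0.0654  0.3202] 0.41769322716226537 [ 0.8776  0.6519 -1.5989]
```

View pics/w2.png

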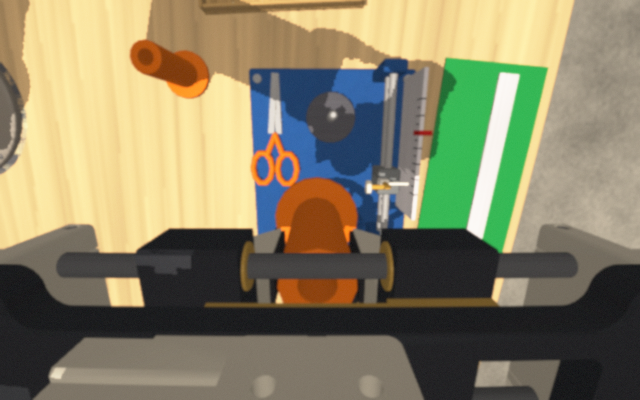

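The wrist view shows the bobbin held, the disc at about (331,117) with the spindle tip at (333,115), the flag at (424,132) and the pointer at (400,184). I'll fit these now.

```bash
cat >> h.py <<'E'
def saved(n):
    c=bot.calibration('wrist'); return np.load(f'pics/{n}.npy'),(np.array([[c['fx'],0,c['cx']],[0,c['fy'],c['cy']],[0,0,1.]]),np.array(c['distortion']),np.load(f'pics/{n}_C.npy').reshape(4,4))
from scipy.optimize import least_squares
def fit(pts,r): return least_squares(lambda q:np.hypot(*(pts-q).T)-r,pts.mean(0),loss='soft_l1',f_scale=.001)
E
python3 - <<'E'
from h import *
im,C=saved('w2'); hsv=cv2.cvtColor(im,cv2.COLOR_RGB2HSV)
m=((hsv[:,:,1]<110)&(hsv[:,:,2]<190)).astype(np.uint8)*255; s=np.zeros_like(m); s[85:150,298:365]=m[85:150,298:365]
s=cv2.morphologyEx(s,cv2.MORPH_OPEN,np.ones((5,5)))
b=max(blobs(s),key=lambda b:b[0][4]); print(b[0],b[1])
cs=max(cv2.findContours(b[2].astype(np.uint8),cv2.RETR_EXTERNAL,cv2.CHAIN_APPROX_NONE)[0],key=len)[:,0].astype(float)
f=fit(onz(C,cs,.035)[:,:2],.036); print('disc',f.x,f.cost,len(cs), 'res',np.std(f.fun))
m=mask(im,(0,120,60),(4,255,255))|mask(im,(170,120,60),(180,255,255)); m[:,:400]=0;m[:,440:]=0
for s,c,_ in blobs(m,4): q=onz(C,[c],.105)[0]; print('flag',s,c,q,WR.T@(q-WO))
g=im[100:130,318:350].min(2); i=np.argwhere(g>150); c=i.mean(0)[::-1]+[318,100]; q=onz(C,[c],.103)[0]; print('tip',c,q,len(i))
print('proj tip',proj(C,W((0,.09,.1))),proj(C,W((0,.09,.035))))
cv2.imwrite('pics/w2z.png',cv2.resize(im[50:220,240:450,::-1],None,fx=3.5,fy=3.5,interpolation=cv2.INTER_CUBIC))
E
```

```text
[ 306   92   49   51 1967] [330.2852 116.7499]
disc [0.6041 0.0246] 5.686600656848067e-05 140 res 0.0004419728100610531
flag [414 131  17   4  65] [422.1231 132.5231] [0.715  0.0115 0.105 ] [0.1102 0.0691 0.105 ]
tip [332.7241 114.4138] [0.6038 0.0246 0.103 ] 29
proj tip [[332.4117 114.554 ]] [[329.9336 117.2487]]
```

View pics/w2z.png

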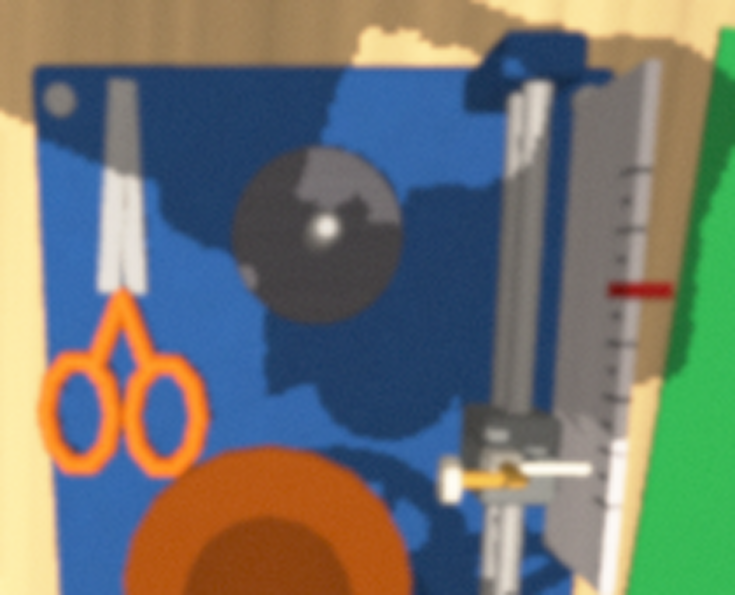

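```bash
python3 - <<'E'
from h import *
s=[.6040,.0246]
bot.move_l([*s,.30],DOWN,speed=.2)
bot.move_l([*s,.20],speed=.2)
h=bot.move_l([*s,.130],speed=.08,force_limit=8); o=bot.observe(); print(h,o['tool_pos'],o['wrist_force'])
if not h:
    h=bot.move_l([*s,.119],speed=.02,force_limit=5); o=bot.observe(); print(h,o['tool_pos'],o['wrist_force'],o['t'])
    im=bot.read_camera('scene'); cv2.imwrite('pics/s1.png',cv2.resize(im[140:320,200:460,::-1],None,fx=3,fy=3,interpolation=cv2.INTER_CUBIC))
im,C=saved('w2'); q=onz(C,[(409.1,184)],.11)[0]; print('pointer',WR.T@(q-WO))
E
```

```text
False [0.6044 0.0246 0.1306] [ 0.1039  0.7256 -0.9684]
True [0.6037 0.0245 0.1228] [-1.7349 -0.8203  3.7264] 11.3583
pointer [0.0978 0.0059 0.11  ]
```

```bash
cat >> h.py <<'E'
HUB=W((-.02,-.09,.13)); N=WR@[-.5,0,3**.5/2]; X=WR@[3**.5/2,0,.5]; Y=WR@[0,1,0]
def rad(f): f=np.deg2rad(f); return np.cos(f)*X-np.sin(f)*Y
def pose(f,h=.003,sg=1,r=.065):
    y=sg*rad(f); z=-N; return HUB+r*rad(f)+h*N, R.from_matrix(np.c_[np.cross(y,z),y,z]).as_rotvec()
E
python3 - <<'E'
from h import *
bot.command_gripper(.65); p=bot.observe()['tool_pos']
bot.move_l([p[0],p[1],.20],speed=.1); bot.move_l([p[0],p[1],.30],speed=.25)
im=bot.read_camera('scene'); cv2.imwrite('pics/s2.png',cv2.resize(im[140:310,200:460,::-1],None,fx=3,fy=3,interpolation=cv2.INTER_CUBIC))
print(bot.observe()['t'])
T=cam('top'); o,r=ray(T,[(628/2.66+165,158/2.66+110)]); c=HUB+.007*N; q=o+r[0]*(np.dot(c-o,N)/np.dot(r[0],N))-c
print('dot',np.linalg.norm(q),np.rad2deg(np.arctan2(-q@Y,q@X)))
for sg in (1,-1):
    for f in range(120,250,15):
        q=bot.solve_ik(*pose(f,sg=sg)); q2=bot.solve_ik(*pose(f,.06,sg)); print(sg,f,q,q2 is not None)
E
```

```text
13.5167
dot 0.0656893884095275 61.84995088492994
1 120 [-0.6491  0.4813  1.8645  0.7474  0.506   0.7643] True
1 135 [-0.6489  0.4722  1.9115  0.7966  0.4788  0.9703] True
1 150 [-0.6393  0.4624  1.9547  0.8436  0.4513  1.1875] True
1 165 [-0.6201  0.4521  1.991   0.883   0.4248  1.4219] True
1 180 [-0.592   0.4419  2.0174  0.908   0.4007  1.6799] True
1 195 [-0.557   0.4324  2.0317  0.9113  0.3805  1.9676] True
1 210 [-0.5181  0.4241  2.0324  0.8877  0.3659  2.2873] True
1 225 [-0.4791  0.4181  2.0196  0.837   0.3592  2.6353] True
1 240 [-0.4437  0.4149  1.9944  0.7668  0.3622  3.0006] False
-1 120 [-0.6491  0.4813  1.8645  0.7474  0.506  -2.3773] True
-1 135 [-0.6489  0.4722  1.9115  0.7966  0.4788 -2.1713] True
-1 150 [-0.6393  0.4624  1.9547  0.8436  0.4513 -1.9541] True
-1 165 [-0.6201  0.4521  1.991   0.883   0.4248 -1.7197] True
-1 180 [-0.592   0.4419  2.0174  0.908   0.4007 -1.4616] True
-1 195 [-0.557   0.4324  2.0317  0.9113  0.3805 -1.174 ] True
-1 210 [-0.5181  0.4241  2.0324  0.8877  0.3659 -0.8543] True
-1 225 [-0.4791  0.4181  2.0196  0.837   0.3592 -0.5063] True
-1 240 [-0.4437  0.4149  1.9944  0.7668  0.3622 -0.141 ] True
```

View pics/s2.png

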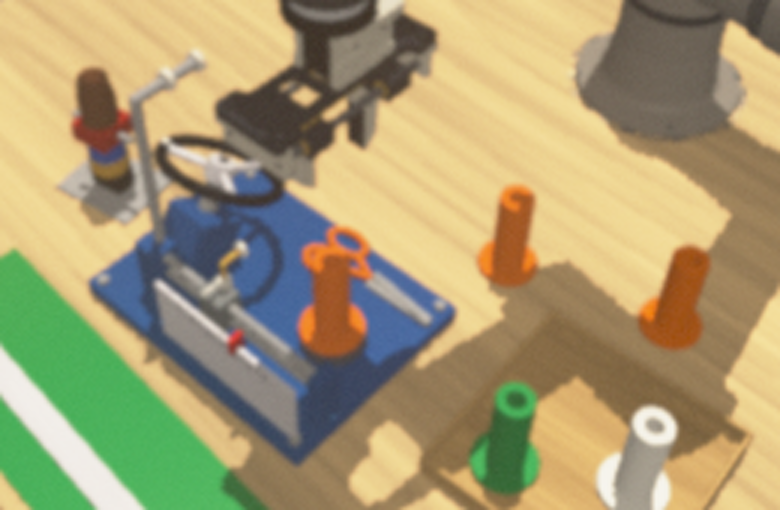

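The scene crop shows the orange bobbin standing on the disc at (332,330), flush with it and clear of the gripper. The wheel's dot is at about 62°, so the spokes are at 62, 182 and 302°. The guide needs about 63 mm, which is about 241° of wheel. I'll start the first 110° stroke on the near half of the rim.

```bash
cat >> h.py <<'E'
def engage(f):
    bot.command_gripper(.36,25)
    bot.move_ptp(*pose(f,.075,-1))
    p,a=pose(f,.003,-1); h=bot.move_l(p,a,speed=.15,force_limit=15)
    if h: print('CONTACT',bot.observe()['tool_pos'],p); return False
    bot.command_gripper(0,25); o=bot.observe(); print('grip',o['opening'],o['grip_force'],o['wrist_force'],o['t']); return True
def stroke(f0,f1,n):
    F=0
    for f in np.linspace(f0,f1,n+1)[1:]:
        bot.move_l(*pose(f,.003,-1),speed=.06); o=bot.observe(); F=max(F,np.linalg.norm(o['wrist_force']))
    print('stroke',F,o['opening'],o['t'],o['tool_pos']-pose(f1,.003,-1)[0])
def leave(f):
    bot.command_gripper(.36); bot.move_l(*pose(f,.075,-1),speed=.2)
E
python3 - <<'E'
from h import *
bot.move_l(W((-.17,0,.30)),speed=.25)
if engage(125):
    stroke(125,235,8)
    im=bot.read_camera('top'); np.save('pics/top1.npy',im); cv2.imwrite('pics/top1.png',cv2.resize(im[110:250,265:465,::-1],None,fx=3.5,fy=3.5,interpolation=cv2.INTER_CUBIC))
E
```

```text
grip 0.14134808425187984 24.83578089508228 [-5.0746 -1.4539  6.2803] 17.7583
stroke 9.357685443950098 0.14481177855639912 21.0333 [ 0.0007 -0.001   0.0011]
```

```bash
python3 - <<'E'
from h import *
leave(235)
if engage(125):
    stroke(125,235,8); leave(235)
    bot.move_ptp(W((-.15,0.0,.32)),DOWN)
    bot.move_l(W((-.0,0.035,.32)),DOWN,speed=.25)
    bot.sleep(.3); im,C=shot('w3'); print(bot.observe()['t'])
    x0,y0=proj(C,W((.1,.07,.11)))[0].astype(int); print(x0,y0)
    x0=max(x0-60,0);y0=max(y0-50,0); print(x0,y0)
    cv2.imwrite('pics/w3z.png',cv2.resize(im[y0:y0+100,x0:x0+120,::-1],None,fx=6,fy=6,interpolation=cv2.INTER_CUBIC))
E
```

```text
grip 0.14810353468239484 24.640924036502838 [-5.0488 -1.588   5.2   ] 25.3
stroke 9.684560660317574 0.1508330261828907 28.575 [ 0.0006 -0.0009  0.0011]
31.6417
397 159
337 109
```

View pics/w3z.png

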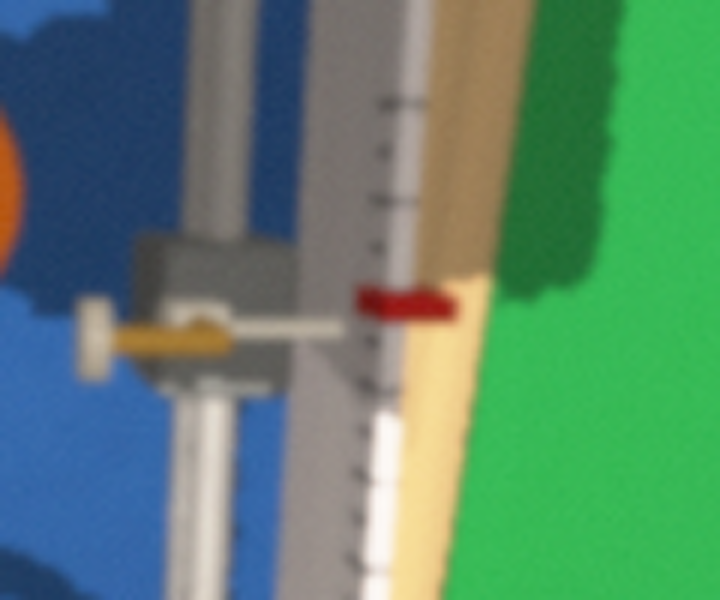

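The crop shows the pointer tip at about (345,327), which is image pixel (394.5,163.5), just short of the red flag at (357–457, 285–322). I'll compute the gap in winder y.

```bash
cat >> h.py <<'E'
def gap(n):
    im,C=saved(n); wy=lambda c,z:(WR.T@(onz(C,[c],z)[0]-WO))[:2]
    m=mask(im,(0,120,60),(5,255,255))|mask(im,(170,120,60),(180,255,255))
    e=proj(C,W((.11,.069,.105)))[0]; bl=[b for b in blobs(m,10) if np.hypot(*(b[1]-e))<15]
    b=max(bl,key=lambda b:b[0][4]); c=b[1]
    G=np.array([(x,y,z) for x in(-.008,.008) for y in(-.003,.003) for z in(-.011,.011)])
    def cen(y):
        h=cv2.convexHull(proj(C,[W(np.array((.11,y,.105))+g) for g in G]).astype(np.float32)); M=cv2.moments(h); return np.array([M['m10'],M['m01']])/M['m00']
    fy=least_squares(lambda q:cen(q[0])-c,[.069],diff_step=1e-3).x[0]
    print('flag blob',b[0],c,cen(fy),'y',fy)
    hsv=cv2.cvtColor(im,cv2.COLOR_RGB2HSV).astype(int); ys=[]
    t=proj(C,W((.09,fy-.003,.11)))[0]
    for u in range(int(t[0])-4,int(t[0])+4):
        r=np.arange(int(t[1])-8,int(t[1])+9); v=im[r,u].min(1).astype(float); w=np.clip(v-np.median(v)-25,0,None)
        if w.sum()>40:
            k=w.argmax(); s=slice(max(k-3,0),k+4); rr=(w[s]*r[s]).sum()/w[s].sum(); ys.append(wy((u,rr),.11)); print(u,round(rr,2),ys[-1],w.max())
    py=np.median([y[1] for y in ys]); print('pointer',py,'gap',fy-py); return fy-py
E
python3 -c "
from h import *
gap('w3'); im,C=saved('w3'); print(C[2][:3,3],WR.T@(onz(C,[(394.5,163.5)],.11)[0]-WO))"
```

```text
flag blob [397 157  15   6  63] [403.5873 159.3651] [404.1083 159.405 ] y 0.06927963037711554
384 163.28 [0.0841 0.0648] 37.0
385 163.41 [0.0853 0.0647] 22.0
pointer 0.06475368162726045 gap 0.0045259487498550965
[0.6029 0.0374 0.456 ] [0.0972 0.0646 0.11  ]
```

```bash
cat > fin.py <<'E'
from h import *
import sys
f0,d,name=float(sys.argv[1]),float(sys.argv[2]),sys.argv[3]
bot.move_l(W((-.17,0,.32)),DOWN,speed=.25)
if engage(f0):
    stroke(f0,f0+d,2); leave(f0+d)
    bot.move_ptp(W((-.15,0,.30)),DOWN)
    bot.move_l(W((.06,0.005,.26)),DOWN,speed=.25)
    bot.sleep(.3); im,C=shot(name); print(bot.observe()['t'])
    x0,y0=proj(C,W((.1,.07,.11)))[0].astype(int)-[50,40]; print(x0,y0)
    cv2.imwrite(f'pics/{name}z.png',cv2.resize(im[y0:y0+80,x0:x0+100,::-1],None,fx=7,fy=7,interpolation=cv2.INTER_CUBIC))
    gap(name)
E
python3 fin.py 210 17.5 w4
```

```text
grip 0.1473671803068431 24.386339485645294 [-1.7118 -0.3823  6.7982] 34.6667
stroke 7.521730112367562 0.15129628745611062 35.3 [ 0.0008 -0.0005  0.0012]
38.5667
305 94
flag blob [357 133  18   6  93] [365.4516 135.7312] [365.4567 135.7314] y 0.06911727876192295
341 135.64 [0.085  0.0692] 39.0
342 135.66 [0.086  0.0691] 38.0
343 135.58 [0.087  0.0692] 41.0
344 135.63 [0.088  0.0692] 50.0
345 135.66 [0.089  0.0691] 71.0
346 135.64 [0.09   0.0692] 90.0
347 135.66 [0.091  0.0691] 96.0
348 135.66 [0.092  0.0691] 94.0
pointer 0.06915264771619858 gap -3.5368954275638576e-05
```

View pics/w4z.png

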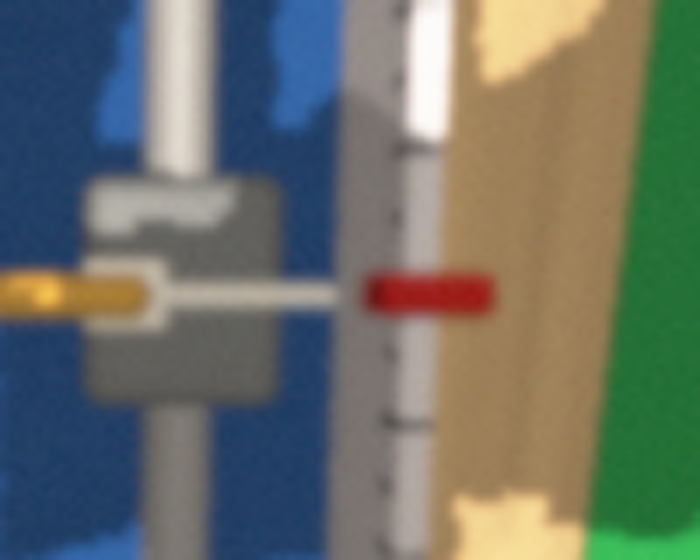

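The pointer (row 295) lines up with the flag's centre (row 295), and the measured gap is 0.04 mm. The arm is clear, so I'll hand the job in.

```bash
python3 -c "
from h import *
bot.move_l(W((.03,0.005,.32)),DOWN,speed=.2); print(bot.observe()['wrist_force'])
print(bot.finish_job())"
```

```text
[ 0.4909  0.0257 -0.4685]
the job is handed in; nothing more can be done
None
```

I set the orange bobbin from the tray fully down on the winder's disc, cranked the handwheel clockwise until the pointer was within about 0.1 mm of the flag's middle as measured, and handed the job in at about 39 s.

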